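# Wind the hotplate lift up to its stop so that the heating block takes the flask

### The job

The round flask hangs in its support ring, too high above the hotplate to be heated. Wind the lift up by its hand crank, clockwise seen from above, until its carriage comes firmly up against the stop collars and the heating block has taken the flask off the ring, then let go of the crank. Do not touch the flask, and leave the other things on the bench where they stand.

Things in the scene. Friction and masses are not known exactly. Their poses are not given: they have to be found in the camera images.
- lift: Screw lift, fixed: grey base 270 x 380 mm, one column of two guide rods and a threaded spindle, cross-head 195 mm high, crank on top. A platform sticks out sideways (to the lift's -y) and bears a white hotplate stirrer with a heating block. Origin: on the bench under the spindle; z axis = spindle axis. Two black stop collars (38 mm across) on the guide rods above the carriage set the working height.
- crank: The hand crank on top of the spindle. Origin: on the spindle axis, 201 mm above the bench; x axis along the arm to the grip; z up. Clockwise from above lifts the platform 12 mm per turn; this takes 2 to 5 N at the grip, and it stays where it is left. After one to two turns the carriage meets the collars: the crank stops hard. The arm's top is 221 mm, the hub's 231 mm above the bench.
- grip_centre (a point): Centre of the crank's grip, 265 mm above the bench, 65 mm from the spindle axis: flat-sided upright red grip, 36 mm along the arm, 16 mm thick across it (the way to pinch it), 70 mm high (35 mm up and down from this point). It is fixed on the arm and does not spin, so it turns with the crank. x axis: outward along the arm; z up.
- block_mouth (a point): Centre of the mouth of the cupped aluminium heating block on the hotplate, on the platform: a round boss 80 mm across with a 70 mm wide cup, 35 mm tall on a wider foot. It goes up with the platform, passes through the ring, and lies straight below the flask. The flask's ball meets the cup's rim when the flask's centre is 39 mm above this point.
- ring_centre (a point): Centre of the fixed steel support ring (100 mm across at the wire's middle, wire 8 mm thick) held by a retort stand on the far side. Lies in the plane of the wire; z up. It is fixed at a different height each time.
- flask: Loose round-bottom glass flask, 105 mm ball with a stoppered neck, 195 mm high overall, 0.35 kg. Origin: centre of the ball; z axis along the neck. At the start it rests in the ring with its centre 28 mm above ring_centre.
- platform: The moving platform with hotplate and heating block, one rigid thing. Its origin lies on the spindle axis, at bench height (z = 0) with the lift fully down, and rises with the platform.
- ring: The support ring with its arm and clamp boss; origin at the ring's centre.
- beaker: Bystander, to be left alone: an open glass beaker, 84 mm across and 110 mm high. Origin: centre of its underside.
- tall_bottle: Bystander, to be left alone: a white reagent bottle, 60 mm across and 135 mm high. Origin: centre of its underside.
- wide_jar: Bystander, to be left alone: a wide white jar, 84 mm across and 95 mm high. Origin: centre of its underside.
- amber_flask: Bystander, to be left alone: a stoppered amber conical flask, 90 mm across and 145 mm high. Origin: centre of its underside.
- clear_flask: Bystander, to be left alone: a stoppered clear conical flask, 90 mm across and 145 mm high. Origin: centre of its underside.
- paper_cup: Bystander, to be left alone: a paper cup, 76 mm across and 85 mm high. Origin: centre of its underside.
- cork_ring: Bystander, to be left alone: a spare cork flask ring, 116 mm across and 30 mm high. Origin: centre of its underside.
Things that resemble listed ones, but are neither listed nor needed, are in the scene too. What is shaped like the flask but pink, turquoise or yellow is not meant.

How it is judged:
By the outcome, as a careful person would: the job done as asked, in the order asked, and still so for the second after the job is handed in, with the robot touching nothing.
It also fails if it takes over 72 s, if anything falls off the work surface, if the arm or the gripper's body presses on something with over 40 N, if the wrist force passes 120 N, or if a joint passes its speed limit or range.

### The arm

A 6-joint arm with a two-finger parallel gripper is mounted at the origin on the work surface. World frame = base frame: x ahead of the robot, y to its left, z up, the work surface at z = 0. Lengths are in m, angles in rad, forces in N, time in s.
With the tool pointing down it reaches from about 0.275 to 0.75 m from the base axis. Payload 10.2 kg.
Tool frame: the origin (TCP) lies on the mounting face of the last link; the fingertips stand ahead of it and the grasp point (between the pads) lies 147 mm ahead of it (nose_length is the x of the fingertips in the tool frame, in m); x points along the fingers, y is the direction in which the jaws open and shut, and the axes are right-handed (so a half turn about x gives the same grasp; the last joint's range is limited). The gripper opens to 88 mm and grips with 3 to 60 N. Pads are 18 mm wide; open, the fingers measure 123 mm over their backs; the gripper's body (75 mm by 187 mm) begins 45 mm behind the grasp point.
Start: joints at [-1.535, 0.313, 1.498, -0, 1.331, -0.223], TCP at [0.134, -0.508, 0.405] pointing down, gripper open.
Joint ranges: [-2.94, 2.94], [-0.97, 2.17], [0.19, 2.56], [-1.23, 4.37], [0.02, 3.11], [-2.88, 2.88]. Speed limits (rad/s): [2.39, 2.39, 3.01, 3.14, 3.14, 3.14].

### API

Orientations are given as a unit quaternion [w, x, y, z].
In Python, from station import observe, snapshot, job_done, search_frame, tip_of, nose_length gives the robot as it stands.
- The arm moves only by the shell command python3 -m crank 'ROWS'. ROWS is JSON, a list of rows, each an object with "slide": the shift along the tool's x, y, z each as a share of 0.02 m, from -1 to 1, a list of three; "rot": the turn, a rotation vector about the tool's x, y, z each as a share of 8 degrees, from -1 to 1, a list of three; "jaw": the gripper's target within -1 to 1 (fully open at 1, half-way at 0, shut at -1). In form: [{"slide": [dx, dy, dz], "rot": [wx, wy, wz], "jaw": jaw}, ...]. A call has exactly 8 rows; each row shifts and turns the commanded pose from where the row before left it, along the tool's axes as they then stand; what a row does not reach is not made up. A row lasts 1/10 s, in which the tool goes at most 50 mm and 8.59 degrees, less where a joint would pass 70% of its speed; a pose out of reach is approached as far as the arm can. A call with a number of a shift or a turn outside -1 to 1 is refused whole. A call with a gripper value outside its range is refused whole. The fingers move at their own pace and stop on an object; the grip force is fixed at half the most. Time passes only in rows, so rows that do not move let the fingers close, or fill a call up. It gives the time, the measured TCP pose, the force and the opening at its end, in the units of the state.
- observe(): the state, without advancing time (a new reading comes with each control period).
- snapshot(name): name is "scene" or "top"; returns a dict with "frame" (384x512x3 uint8, red, green, blue), "depth" (384x512 float32, m along the optical axis (not along the pixel's ray), 0 where there is no reading), "camera_matrix" (3x3 intrinsics, pixels), "pose" (4x4, takes a point from camera to world coordinates). Camera axes: x right, y down, z forward; pixel columns grow to the right and rows downward; lengths in m; the calibration is good to about 2 mm. A picture is of the moment at which its call begins.
- job_done(): hands the job in, once; it reports no verdict.
Trained networks look in a picture, given as the dict that the camera call returned (one of the last four; its "shot" number tells which), for a name from the list of things; names that differ only in an ending like _2 or _b are one class to them, and where a whole thing is asked for, a point or a joint stands for the part that bears it (a point fixed in the world has none). Each returns a list of dicts, best first, with "p" (0 to 1); they miss things now and then, are a little off and sometimes report something else, mostly with a low value. They report only what shows in the picture. A call takes as long as a camera call. They do not tell look-alikes from the thing itself.
- search_frame(picture, target): "centre" ([x, y, z] in m, in world coordinates, good to about 4 mm: the middle of the surface that is visible of it).
- tip_of(picture, target): "centre" ([x, y, z] in m, in world coordinates, good to about 4 mm: a listed point, or the origin of a listed thing).
The state is a dict: "time_s": time; "joint_pos": joint angles; "joint_vel": joint speeds; "tau": joint torques, N m; "tool_pos": TCP position; "eef_rot": TCP orientation; "ft_force": force on the tool from outside, world axes, zero at the start; "moment": the same for the moment, N m; "grip_width": finger opening in m.
Only numpy, scipy, OpenCV 4.12 (cv2) and the standard library are available. Lean on these libraries where they do the work, as an engineer would, in place of code of your own. Each camera call takes 0.05 s, during which the arm holds its last target. There are 200 camera calls.

## Working session

There is one attempt and no reset: what is moved stays moved. The work goes in short steps, Python scripts to look and compute and a shell command to move; the robot and the scene stay as the last step left them, time stands still between calls to the robot, and variables do not carry over. Pictures are saved under pics/ and viewed, about 8 in all and at most 12, crops included, and the job is handed in when it is done.

```bash
mkdir -p pics; python3 - <<'E'
from station import *
import cv2,numpy as np
print(observe()); print(nose_length)
for n in("scene","top"):
    s=snapshot(n); cv2.imwrite(f"pics/{n}1.png",cv2.resize(s["frame"][:,:,::-1],(800,600)))
    print(n,np.round(s["pose"],3).tolist(),np.round(s["camera_matrix"],1).tolist())
    for t in("lift","crank","grip_centre","block_mouth","ring_centre","flask","beaker","tall_bottle","wide_jar","amber_flask","clear_flask","paper_cup","cork_ring"):
        print(t,[(round(d["p"],2),np.round(d["centre"],3).tolist()) for d in tip_of(s,t)[:3]])
E
```

```text
{'time_s': 0.0, 'joint_pos': array([-1.53539331e+00,  3.13430479e-01,  1.49844400e+00, -1.33409812e-05,
        1.33100781e+00, -2.23385515e-01]), 'joint_vel': array([-0.00107148, -0.00118624, -0.00171357, -0.00026285, -0.00094454,
       -0.00011781]), 'tau': array([ 1.87346941e-04, -4.02206397e+01, -2.52269018e+01,  6.95622386e-02,
        3.54608952e-02, -1.30052485e-04]), 'tool_pos': array([ 0.13434548, -0.50747399,  0.40416832]), 'eef_rot': array([ 0.09078718,  0.70123348,  0.09169593, -0.70115701]), 'ft_force': array([ 0.59659178, -0.23226099,  0.09472426]), 'moment': array([ 0.03241367,  0.02215318, -0.05693851]), 'grip_width': 0.08865517723943366}
0.166
scene [[-0.84, 0.321, -0.438, 1.081], [0.543, 0.501, -0.674, 0.867], [0.003, -0.804, -0.595, 0.948], [0.0, 0.0, 0.0, 1.0]] [[430.0, 0.0, 253.9], [0.0, 430.0, 193.5], [0.0, 0.0, 1.0]]
lift [(0.9, [0.581, 0.066, 0.0])]
crank [(0.86, [0.582, 0.068, 0.203]), (0.42, [0.501, 0.229, 0.002])]
grip_centre [(0.8, [0.641, 0.104, 0.265]), (0.25, [0.787, 0.022, 0.0])]
block_mouth [(0.89, [0.581, -0.141, 0.212]), (0.58, [0.78, 0.198, -0.001
[... 887 characters left out ...]
, 0.207]), (0.29, [0.773, 0.195, -0.004])]
grip_centre [(0.78, [0.638, 0.104, 0.266])]
block_mouth [(0.86, [0.573, -0.142, 0.208])]
ring_centre [(0.67, [0.578, -0.142, 0.228]), (0.6, [0.781, 0.024, -0.0])]
flask [(0.96, [0.226, -0.331, 0.052]), (0.82, [0.441, -0.462, 0.053]), (0.69, [0.58, -0.139, 0.255])]
beaker [(0.76, [0.634, 0.225, -0.0])]
tall_bottle [(0.74, [0.492, 0.228, 0.004])]
wide_jar [(0.94, [0.677, 0.338, 0.001])]
amber_flask [(0.87, [0.783, 0.023, -0.002]), (0.56, [0.639, 0.104, 0.267])]
clear_flask [(0.61, [0.497, -0.313, -0.001])]
paper_cup [(0.91, [0.37, -0.259, -0.0]), (0.39, [0.572, -0.141, 0.211])]
cork_ring [(0.91, [0.776, 0.198, -0.003]), (0.47, [0.579, -0.144, 0.228])]
```

View pics/scene1.png

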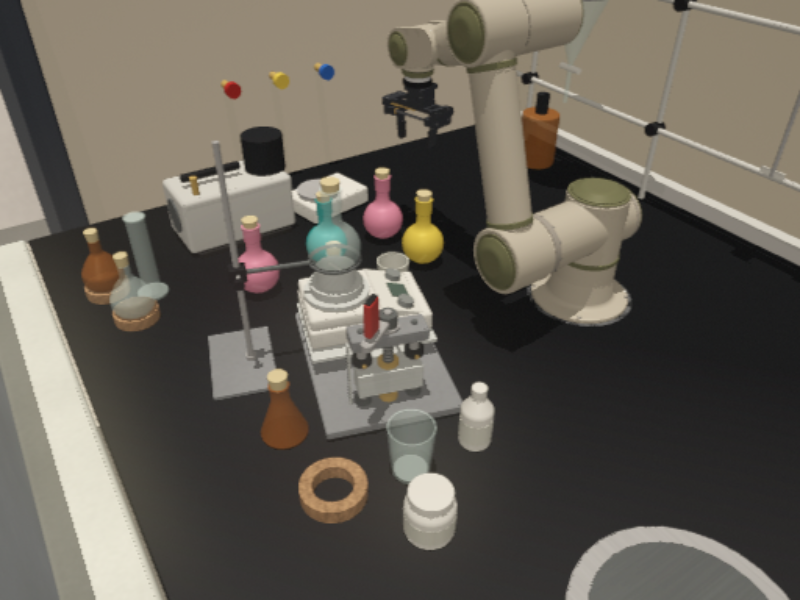

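View pics/top1.png

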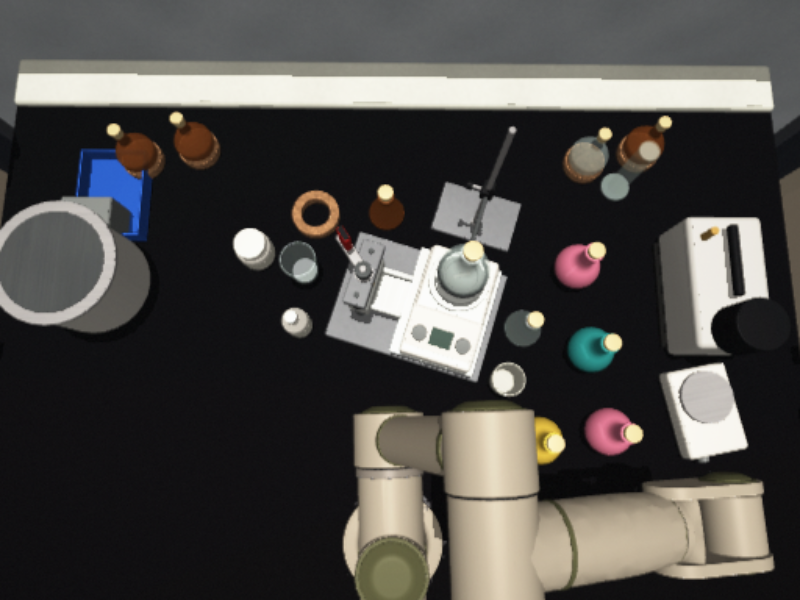

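The scene view shows the clear flask in the ring at about (335,245), the red grip at (371,315) and the retort rod around x=240. In the top view the grip is at (346,240) and the hub at (363,270). Next I refine the grip, its flat direction and the rod by depth while lifting the tool.

```bash
cat > h.py <<'E'
from station import *
import numpy as np,cv2
def cloud(s):
    d=s["depth"];K=s["camera_matrix"];v,u=np.indices(d.shape)
    p=np.stack([(u-K[0,2])/K[0,0]*d,(v-K[1,2])/K[1,1]*d,d],-1)
    w=p@s["pose"][:3,:3].T+s["pose"][:3,3]; w[d<=0]=np.nan; return w
def red(s):
    f=s["frame"].astype(int);w=cloud(s)
    m=(f[...,0]>90)&(f[...,1]<60)&(f[...,2]<60)&(w[...,2]>.22)&(w[...,2]<.32)&(np.hypot(w[...,0]-.583,w[...,1]-.066)<.1)
    return w[m]
def yaw():
    o=observe();q=o["eef_rot"]
    from scipy.spatial.transform import Rotation as R
    M=R.from_quat(q[[1,2,3,0]]).as_matrix();return o,M
E
python3 - <<'E'
from h import *
for n in("scene","top"):
    s=snapshot(n);r=red(s);w=cloud(s)
    print(n,len(r),np.nanmin(r,0),np.nanmax(r,0),np.nanmean(r,0))
    t=r[r[:,2]>.295];
    if len(t)>3: print("top",len(t),t.mean(0),t.min(0),t.max(0))
    m=(w[...,2]>.3)&(w[...,0]>.68)&(w[...,0]<.85)&(abs(w[...,1]+.1)<.25)
    p=w[m]; print("rod",len(p),p.mean(0) if len(p) else 0,p.max(0) if len(p) else 0,p.min(0) if len(p) else 0)
    m=(w[...,2]>.226)&(w[...,2]<.24)&(np.hypot(w[...,0]-.583,w[...,1]-.066)<.03);p=w[m];print("hub",len(p),p.mean(0) if len(p) else 0,p.min(0),p.max(0))
E
python3 -m crank '[{"slide":[-1,0,0],"rot":[0,0,0],"jaw":1},{"slide":[-1,0,0],"rot":[0,0,0],"jaw":1},{"slide":[-1,0,0],"rot":[0,0,0],"jaw":1},{"slide":[-1,0,0],"rot":[0,0,0],"jaw":1},{"slide":[-1,0,0],"rot":[0,0,0],"jaw":1},{"slide":[-1,0,0],"rot":[0,0,0],"jaw":1},{"slide":[-1,0,0],"rot":[0,0,0],"jaw":1},{"slide":[-1,0,0],"rot":[0,0,0],"jaw":1}]'
```

```text
scene 173 [0.59997986 0.06827361 0.22530283] [0.65220338 0.11833761 0.29934972] [0.63949816 0.11102544 0.26753939]
top 13 [0.63883496 0.11061697 0.29761337] [0.62169208 0.1005025  0.29565758] [0.65165195 0.11635857 0.29934972]
rod 290 [ 0.75742219 -0.19321872  0.40181766] [ 0.76283296 -0.18513428  0.49280086] [ 0.74899841 -0.20157111  0.30073074]
hub 57 [0.58236336 0.06849689 0.22800596] [0.56535826 0.05202183 0.22605725] [0.59896552 0.0846157  0.23171663]
top 20 [0.62223437 0.0872631  0.24851723] [0.64969983 0.11465698 0.30350219] [0.63064951 0.100192   0.29317293]
top 11 [0.63293363 0.10164325 0.29871668] [0.62337923 0.08945921 0.29551835] [0.64969983 0.11465698 0.30350219]
rod 151 [ 0.75525375 -0.19633078  0.41189766] [ 0.76407081 -0.19126611  0.4952999 ] [ 0.75134958 -0.20328422  0.30010785]
hub 62 [0.58303311 0.06488011 0.22887106] [0.56654693 0.04896766 0.22600873] [0.60003169 0.0817184  0.23488856]
time_s: 2.3
tool_pos: [0.1343, -0.5074, 0.5656]
eef_rot: [-0.091, -0.701, -0.091, 0.701]
ft_force: [-0.1, -0.2, 0.0]
grip_width: 0.0884
```

```bash

python3 -m crank '[{"slide":[0,-0.71,-1],"rot":[0,0,0],"jaw":1},{"slide":[0,-0.71,-1],"rot":[0,0,0],"jaw":1},{"slide":[0,-0.71,-1],"rot":[0,0,0],"jaw":1},{"slide":[0,-0.71,-1],"rot":[0,0,0],"jaw":1},{"slide":[0,-0.71,-1],"rot":[0,0,0],"jaw":1},{"slide":[0,-0.71,-1],"rot":[0,0,0],"jaw":1},{"slide":[0,-0.71,-1],"rot":[0,0,0],"jaw":1},{"slide":[0,-0.71,-1],"rot":[0,0,0],"jaw":1}]'
python3 -m crank '[{"slide":[0,-0.71,-1],"rot":[0,0,0],"jaw":1},{"slide":[0,-0.71,-1],"rot":[0,0,0],"jaw":1},{"slide":[0,-0.71,-1],"rot":[0,0,0],"jaw":1},{"slide":[0,-0.71,-1],"rot":[0,0,0],"jaw":1},{"slide":[0,-0.71,-1],"rot":[0,0,0],"jaw":1},{"slide":[0,-0.71,-1],"rot":[0,0,0],"jaw":1},{"slide":[0,-0.71,-1],"rot":[0,0,0],"jaw":1},{"slide":[0,-0.71,-1],"rot":[0,0,0],"jaw":1}]'
python3 -c "
from h import *
o,M=yaw();print(o['joint_pos'],M.round(3).tolist())"
```

```text
time_s: 3.1
tool_pos: [0.2604, -0.3559, 0.5648]
eef_rot: [0.091, 0.701, 0.091, -0.701]
ft_force: [0.5, 0.0, -0.6]
grip_width: 0.0881
time_s: 3.9
tool_pos: [0.386, -0.2051, 0.5648]
eef_rot: [0.091, 0.701, 0.091, -0.701]
ft_force: [0.2, -0.9, 0.2]
grip_width: 0.0882
[-7.57604613e-01  5.01780237e-02  1.40518686e+00 -2.86200152e-05
  1.68599644e+00  5.54389541e-01] [[0.0, 0.256, -0.967], [-0.0, -0.967, -0.256], [-1.0, 0.0, -0.0]]
```

```bash

python3 -m crank '[{"slide":[0,-0.71,-1],"rot":[0,0,0],"jaw":1},{"slide":[0,-0.71,-1],"rot":[0,0,0],"jaw":1},{"slide":[0,-0.71,-1],"rot":[0,0,0],"jaw":1},{"slide":[0,-0.71,-1],"rot":[0,0,0],"jaw":1},{"slide":[0,-0.71,-1],"rot":[0,0,0],"jaw":1},{"slide":[0,-0.71,-1],"rot":[0,0,0],"jaw":1},{"slide":[0,-0.71,-1],"rot":[0,0,0],"jaw":1},{"slide":[0,-0.71,-1],"rot":[0,0,0],"jaw":1}]'
python3 -m crank '[{"slide":[0,-0.71,-1],"rot":[0,0,0],"jaw":1},{"slide":[0,-0.71,-1],"rot":[0,0,0],"jaw":1},{"slide":[0,-0.71,-1],"rot":[0,0,0],"jaw":1},{"slide":[0,-0.71,-1],"rot":[0,0,0],"jaw":1},{"slide":[0,-0.71,-1],"rot":[0,0,0],"jaw":1},{"slide":[0,-0.71,-1],"rot":[0,0,0],"jaw":1},{"slide":[0,-0.71,-1],"rot":[0,0,0],"jaw":1},{"slide":[0,-0.71,-1],"rot":[0,0,0],"jaw":1}]'
python3 -m crank '[{"slide":[0,0,0],"rot":[-1,0,0],"jaw":1},{"slide":[0,0,0],"rot":[-1,0,0],"jaw":1},{"slide":[0,0,0],"rot":[-1,0,0],"jaw":1},{"slide":[0,0,0],"rot":[-1,0,0],"jaw":1},{"slide":[0,0,0],"rot":[-1,0,0],"jaw":1},{"slide":[0,0,0],"rot":[-1,0,0],"jaw":1},{"slide":[0,0,0],"rot":[-1,0,0],"jaw":1},{"slide":[0,0,0],"rot":[-1,0,0],"jaw":1}]'
python3 -m crank '[{"slide":[0,0,0],"rot":[-1,0,0],"jaw":1},{"slide":[0,0,0],"rot":[-1,0,0],"jaw":1},{"slide":[0,0,0],"rot":[-1,0,0],"jaw":1},{"slide":[0,0,0],"rot":[-1,0,0],"jaw":1},{"slide":[0,0,0],"rot":[-1,0,0],"jaw":1},{"slide":[0,0,0],"rot":[-1,0,0],"jaw":1},{"slide":[0,0,0],"rot":[-1,0,0],"jaw":1},{"slide":[0,0,0],"rot":[-1,0,0],"jaw":1}]'
python3 -m crank '[{"slide":[0,0,0],"rot":[-1,0,0],"jaw":1},{"slide":[0,0,0],"rot":[-1,0,0],"jaw":1},{"slide":[0,0,0],"rot":[-1,0,0],"jaw":1},{"slide":[0,0,0],"rot":[-1,0,0],"jaw":1},{"slide":[0,0,0],"rot":[-1,0,0],"jaw":1},{"slide":[0,0,0],"rot":[-1,0,0],"jaw":1},{"slide":[0,0,0],"rot":[-1,0,0],"jaw":1},{"slide":[0,0,0],"rot":[-1,0,0],"jaw":1}]'
python3 -c "
from h import *
o,M=yaw();print(o['joint_pos'],M.round(3).tolist(),np.degrees(np.arctan2(M[1,1],M[0,1])))
print(M.T@(np.array([.583+.065*np.cos(.611),.066+.065*np.sin(.611),.419])-o['tool_pos'])/.02)
s=snapshot('scene');print([(d['p'],d['centre']) for d in tip_of(s,'grip_centre')]);r=red(s);print(len(r),r.mean(0),r[r[:,2]>.295].mean(0))
cv2.imwrite('pics/a.png',cv2.resize(s['frame'][150:310,120:340,::-1],None,fx=3,fy=3))
"
```

```text
time_s: 4.7
tool_pos: [0.5117, -0.0543, 0.5647]
eef_rot: [0.091, 0.701, 0.091, -0.701]
ft_force: [-0.1, -0.4, 0.0]
grip_width: 0.0882
time_s: 5.5
tool_pos: [0.6373, 0.0964, 0.5646]
eef_rot: [-0.091, -0.701, -0.091, 0.701]
ft_force: [-0.0, -0.8, -0.2]
grip_width: 0.088
time_s: 6.3
tool_pos: [0.6368, 0.0956, 0.5646]
eef_rot: [-0.45, -0.545, -0.451, 0.545]
ft_force: [0.2, -0.5, -0.1]
grip_width: 0.0885
time_s: 7.1
tool_pos: [0.6368, 0.0956, 0.5646]
eef_rot: [0.671, 0.223, 0.671, -0.223]
ft_force: [-1.3, 0.1, -1.2]
grip_width: 0.0878
time_s: 7.9
tool_pos: [0.6368, 0.0955, 0.5646]
eef_rot: [0.687, -0.166, 0.687, 0.166]
ft_force: [-0.9, 0.4, -0.3]
grip_width: 0.0878
[-3.26966754e-02  5.83530116e-01  6.90620970e-01  1.04458072e-05
  1.86764737e+00 -2.07750181e+00] [[-0.0, -0.456, 0.89], [0.0, 0.89, 0.456], [-1.0, 0.0, -0.0]] 117.15887853907138
[7.27982071 0.3571805  0.15303818]
[(0.9, [0.6403, 0.1035, 0.2648])]
184 [0.63884006 0.10957384 0.26591971] [0.63644729 0.10870589 0.29681271]
```

View pics/a.png

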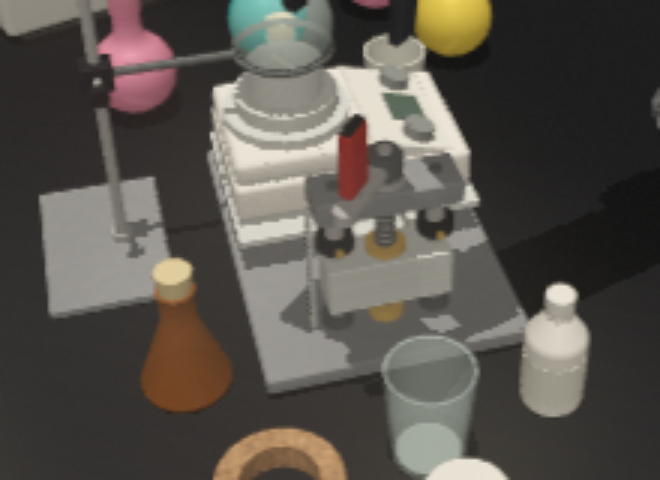

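The crop shows the grip at (352,160), the hub at (385,165), and the carriage with a gap below the black collars. The way down to the grip is clear.

```bash

python3 -m crank '[{"slide":[0.28,0.36,0.15],"rot":[-0.9,0,0],"jaw":1},{"slide":[1,0,0],"rot":[0,0,0],"jaw":1},{"slide":[1,0,0],"rot":[0,0,0],"jaw":1},{"slide":[1,0,0],"rot":[0,0,0],"jaw":1},{"slide":[1,0,0],"rot":[0,0,0],"jaw":1},{"slide":[1,0,0],"rot":[0,0,0],"jaw":1},{"slide":[1,0,0],"rot":[0,0,0],"jaw":1},{"slide":[1,0,0],"rot":[0,0,0],"jaw":1}]'
python3 -m crank '[{"slide":[0,0,0],"rot":[0,0,0],"jaw":-1},{"slide":[0,0,0],"rot":[0,0,0],"jaw":-1},{"slide":[0,0,0],"rot":[0,0,0],"jaw":-1},{"slide":[0,0,0],"rot":[0,0,0],"jaw":-1},{"slide":[0,0,0],"rot":[0,0,0],"jaw":-1},{"slide":[0,0,0],"rot":[0,0,0],"jaw":-1},{"slide":[0,0,0],"rot":[0,0,0],"jaw":-1},{"slide":[0,0,0],"rot":[0,0,0],"jaw":-1}]'
python3 -c "
from h import *
o,M=yaw();print(o['joint_pos'],o['moment'],np.degrees(np.arctan2(M[1,1],M[0,1])))
print(M[:,1:].round(3).tolist(), 'force in tool',M.T@o['ft_force'])
d=o['tool_pos'][:2]-[.583,.066];print(np.hypot(*d),np.degrees(np.arctan2(d[1],d[0])))
"
```

```text
time_s: 8.8
tool_pos: [0.6361, 0.1033, 0.4183]
eef_rot: [0.677, -0.205, 0.677, 0.205]
ft_force: [0.1, 0.7, 0.3]
grip_width: 0.0882
time_s: 9.6
tool_pos: [0.6362, 0.1033, 0.4192]
eef_rot: [0.676, -0.207, 0.676, 0.207]
ft_force: [0.5, 1.0, 0.2]
grip_width: 0.0264
[-2.04525571e-02  5.79280362e-01  1.06363810e+00 -1.50405097e-06
  1.49859447e+00 -2.18506737e+00] [ 0.12266301 -0.11764066  0.00724024] 124.02329889224289
[[-0.56, 0.829], [0.829, 0.56], [-0.0, 0.0]] force in tool [-0.18438827  0.56473193  1.01311941]
0.06495685101117522 35.05744011636891
```

```bash

python3 -m crank '[{"slide":[0,0,0],"rot":[0,0,0],"jaw":-1},{"slide":[0,0,0],"rot":[0,0,0],"jaw":-1},{"slide":[0,0,0],"rot":[0,0,0],"jaw":-1},{"slide":[0,0,0],"rot":[0,0,0],"jaw":-1},{"slide":[0,0,0],"rot":[0,0,0],"jaw":-1},{"slide":[0,-0.226,-0.008],"rot":[0.5,0,0],"jaw":-1},{"slide":[0,-0.226,-0.008],"rot":[0.5,0,0],"jaw":-1},{"slide":[0,-0.226,-0.008],"rot":[0.5,0,0],"jaw":-1}]'
cat > st.py <<'E'
from h import *
o,M=yaw();d=o['tool_pos'][:2]-[.583,.066]
print('q',o['joint_pos'].round(3)[[0,5]],'M',o['moment'].round(2),'yaw',np.degrees(np.arctan2(M[1,1],M[0,1])).round(1),'Ftool',(M.T@o['ft_force']).round(1),'r',np.hypot(*d).round(4),'ang',np.degrees(np.arctan2(d[1],d[0])).round(1))
E
python3 st.py
```

```text
time_s: 10.4
tool_pos: [0.6428, 0.0913, 0.4192]
eef_rot: [0.695, -0.134, 0.694, 0.134]
ft_force: [6.9, -0.3, -0.3]
grip_width: 0.016
q [-0.039 -1.992] M [-0.01 -1.01  0.46] yaw 111.9 Ftool [ 0.3 -2.9  6.2] r 0.065 ang 22.9
```

```bash

python3 -m crank '[{"slide":[0,-0.452,-0.03],"rot":[1,0,0],"jaw":-1},{"slide":[0,-0.452,-0.03],"rot":[1,0,0],"jaw":-1},{"slide":[0,-0.452,-0.03],"rot":[1,0,0],"jaw":-1},{"slide":[0,-0.452,-0.03],"rot":[1,0,0],"jaw":-1},{"slide":[0,-0.452,-0.03],"rot":[1,0,0],"jaw":-1},{"slide":[0,-0.452,-0.03],"rot":[1,0,0],"jaw":-1},{"slide":[0,-0.452,-0.03],"rot":[1,0,0],"jaw":-1},{"slide":[0,-0.452,-0.03],"rot":[1,0,0],"jaw":-1}]'
python3 st.py
```

```text
time_s: 11.2
tool_pos: [0.6314, 0.0221, 0.4192]
eef_rot: [0.661, 0.255, 0.658, -0.256]
ft_force: [11.2, -7.2, -1.2]
grip_width: 0.0159
q [-0.15  -0.981] M [-0.91 -1.39  0.03] yaw 47.6 Ftool [ 1.3  2.2 13.2] r 0.0654 ang -42.2
```

```bash

python3 -m crank '[{"slide":[0,-0.452,-0.025],"rot":[1,0,0],"jaw":-1},{"slide":[0,-0.452,-0.025],"rot":[1,0,0],"jaw":-1},{"slide":[0,-0.452,-0.025],"rot":[1,0,0],"jaw":-1},{"slide":[0,-0.452,-0.025],"rot":[1,0,0],"jaw":-1},{"slide":[0,-0.452,-0.025],"rot":[1,0,0],"jaw":-1},{"slide":[0,-0.452,-0.025],"rot":[1,0,0],"jaw":-1},{"slide":[0,-0.452,-0.025],"rot":[1,0,0],"jaw":-1},{"slide":[0,-0.452,-0.025],"rot":[1,0,0],"jaw":-1}]'
python3 st.py
```

```text
time_s: 12.0
tool_pos: [0.5649, 0.0027, 0.4191]
eef_rot: [0.424, 0.566, 0.423, -0.566]
ft_force: [5.5, -5.4, -2.6]
grip_width: 0.0154
q [-0.202  0.084] M [-0.69 -0.75 -0.26] yaw -16.4 Ftool [2.6 6.8 3.6] r 0.0658 ang -105.9
```

```bash

python3 -m crank '[{"slide":[0,-0.452,-0.03],"rot":[1,0,0],"jaw":-1},{"slide":[0,-0.452,-0.03],"rot":[1,0,0],"jaw":-1},{"slide":[0,-0.452,-0.03],"rot":[1,0,0],"jaw":-1},{"slide":[0,-0.452,-0.03],"rot":[1,0,0],"jaw":-1},{"slide":[0,-0.452,-0.03],"rot":[1,0,0],"jaw":-1},{"slide":[0,-0.452,-0.03],"rot":[1,0,0],"jaw":-1},{"slide":[0,-0.452,-0.03],"rot":[1,0,0],"jaw":-1},{"slide":[0,-0.452,-0.03],"rot":[1,0,0],"jaw":-1}]'
python3 st.py
```

```text
time_s: 12.8
tool_pos: [0.5188, 0.0543, 0.4191]
eef_rot: [0.06, 0.705, 0.059, -0.704]
ft_force: [9.4, -4.7, -4.4]
grip_width: 0.0158
q [-0.12   1.283] M [-0.57 -1.16 -0.2 ] yaw -80.4 Ftool [ 4.4  6.2 -8.5] r 0.0652 ang -169.7
```

```bash

python3 -m crank '[{"slide":[0,-0.452,-0.034],"rot":[1,0,0],"jaw":-1},{"slide":[0,-0.452,-0.034],"rot":[1,0,0],"jaw":-1},{"slide":[0,-0.452,-0.034],"rot":[1,0,0],"jaw":-1},{"slide":[0,-0.452,-0.034],"rot":[1,0,0],"jaw":-1},{"slide":[0,-0.452,-0.034],"rot":[1,0,0],"jaw":-1},{"slide":[0,-0.452,-0.034],"rot":[1,0,0],"jaw":-1},{"slide":[0,-0.452,-0.034],"rot":[1,0,0],"jaw":-1},{"slide":[0,-0.452,-0.034],"rot":[1,0,0],"jaw":-1}]'
python3 st.py
```

```text
time_s: 13.6
tool_pos: [0.545, 0.1181, 0.4191]
eef_rot: [-0.322, 0.629, -0.323, -0.629]
ft_force: [3.0, -8.3, -0.4]
grip_width: 0.0157
q [0.004 2.523] M [-0.83 -0.47  0.06] yaw -144.3 Ftool [ 0.4  2.4 -8.5] r 0.0645 ang 126.1
```

```bash

python3 -m crank '[{"slide":[0,0,0],"rot":[0,0,0],"jaw":1},{"slide":[0,0,0],"rot":[0,0,0],"jaw":1},{"slide":[0,0,0],"rot":[0,0,0],"jaw":1},{"slide":[0,0,0],"rot":[0,0,0],"jaw":1},{"slide":[0,0,0],"rot":[0,0,0],"jaw":1},{"slide":[0,0,0],"rot":[0,0,0],"jaw":1},{"slide":[0,0,0],"rot":[0,0,0],"jaw":1},{"slide":[0,0,0],"rot":[0,0,0],"jaw":1}]'
python3 st.py
python3 -c "
from h import *
for n in ('scene','top'):
    s=snapshot(n)
    print([(t,d['p'],d['centre']) for t in ('crank','grip_centre','block_mouth','flask','platform') for d in tip_of(s,t)[:2]])
cv2.imwrite('pics/b.png',cv2.resize(snapshot('scene')['frame'][120:300,120:340,::-1],None,fx=3,fy=3))"
```

```text
time_s: 14.4
tool_pos: [0.5449, 0.1182, 0.4191]
eef_rot: [0.321, -0.63, 0.321, 0.63]
ft_force: [0.1, 0.7, 0.8]
grip_width: 0.0776
q [0.004 2.516] M [ 0.06 -0.01 -0.02] yaw -144.0 Ftool [-0.8 -0.5  0.5] r 0.0647 ang 126.1
[('crank', 0.69, [0.582, 0.067, 0.2009]), ('crank', 0.42, [0.5702, -0.1447, 0.2272]), ('grip_centre', 0.95, [0.5473, 0.1219, 0.267]), ('grip_centre', 0.69, [0.5791, 0.0673, 0.2013]), ('block_mouth', 0.76, [0.5799, -0.1407, 0.2223]), ('flask', 0.95, [0.6353, -0.439, 0.0522]), ('flask', 0.59, [0.5752, -0.1416, 0.2549]), ('platform', 0.92, [0.5805, 0.0641, 0.0205]), ('platform', 0.53, [0.6341, 0.2247, -0.0027])]
[('crank', 0.63, [0.5878, 0.0678, 0.1991]), ('grip_centre', 0.43, [0.5449, 0.1226, 0.2682]), ('block_mouth', 0.6, [0.572, -0.1403, 0.2165]), ('flask', 0.9, [0.2307, -0.3295, 0.0523]), ('flask', 0.87, [0.5791, -0.1437, 0.261]), ('platform', 0.85, [0.5815, 0.0715, 0.0197]), ('platform', 0.48, [0.7823, 0.0214, 0.0007])]
```

View pics/b.png

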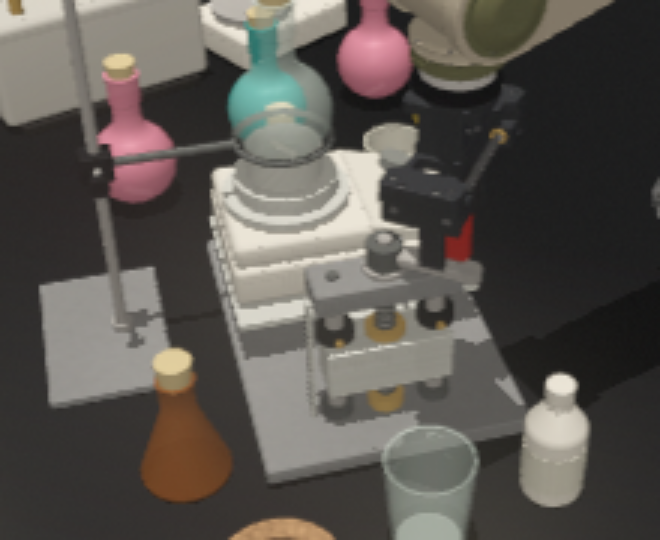

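The crop shows the crank turned to the robot side, with the grip at (458,240) between the open fingers. The carriage has risen but is not yet at the collars (335,330). Now unwind the wrist by half a turn around the standing grip and regrasp.

```bash

python3 -m crank '[{"slide":[0,0,0],"rot":[0,0,0],"jaw":1},{"slide":[0,0,0],"rot":[-1,0,0],"jaw":1},{"slide":[0,0,0],"rot":[-1,0,0],"jaw":1},{"slide":[0,0,0],"rot":[-1,0,0],"jaw":1},{"slide":[0,0,0],"rot":[-1,0,0],"jaw":1},{"slide":[0,0,0],"rot":[-1,0,0],"jaw":1},{"slide":[0,0,0],"rot":[-1,0,0],"jaw":1},{"slide":[0,0,0],"rot":[-1,0,0],"jaw":1}]'
python3 -m crank '[{"slide":[0,0,0],"rot":[-1,0,0],"jaw":1},{"slide":[0,0,0],"rot":[-1,0,0],"jaw":1},{"slide":[0,0,0],"rot":[-1,0,0],"jaw":1},{"slide":[0,0,0],"rot":[-1,0,0],"jaw":1},{"slide":[0,0,0],"rot":[-1,0,0],"jaw":1},{"slide":[0,0,0],"rot":[-1,0,0],"jaw":1},{"slide":[0,0,0],"rot":[-1,0,0],"jaw":1},{"slide":[0,0,0],"rot":[-1,0,0],"jaw":1}]'
python3 -m crank '[{"slide":[0,0,0],"rot":[-1,0,0],"jaw":1},{"slide":[0,0,0],"rot":[-1,0,0],"jaw":1},{"slide":[0,0,0],"rot":[-1,0,0],"jaw":1},{"slide":[0,0,0],"rot":[-1,0,0],"jaw":1},{"slide":[0,0,0],"rot":[-1,0,0],"jaw":1},{"slide":[0,0,0],"rot":[-1,0,0],"jaw":1},{"slide":[0,0,0],"rot":[-1,0,0],"jaw":1},{"slide":[0,0,0],"rot":[-0.5,0,0],"jaw":1}]'
python3 st.py
```

```text
time_s: 15.85
tool_pos: [0.5449, 0.1182, 0.4191]
eef_rot: [0.015, 0.707, 0.015, -0.707]
ft_force: [0.7, -0.7, -0.3]
grip_width: 0.0882
time_s: 16.65
tool_pos: [0.5449, 0.1183, 0.4192]
eef_rot: [0.387, 0.592, 0.387, -0.592]
ft_force: [-0.1, -0.1, 0.7]
grip_width: 0.0883
time_s: 17.45
tool_pos: [0.5449, 0.1183, 0.4191]
eef_rot: [0.631, 0.319, 0.631, -0.319]
ft_force: [-0.2, -0.4, -0.1]
grip_width: 0.0884
q [ 0.004 -0.63 ] M [-0.02 -0.13  0.03] yaw 36.3 Ftool [ 0.1 -0.3  0.2] r 0.0647 ang 126.1
```

```bash

python3 -m crank '[{"slide":[0,0,0],"rot":[0,0,0],"jaw":-1},{"slide":[0,0,0],"rot":[0,0,0],"jaw":-1},{"slide":[0,0,0],"rot":[0,0,0],"jaw":-1},{"slide":[0,0,0],"rot":[0,0,0],"jaw":-1},{"slide":[0,0,0],"rot":[0,0,0],"jaw":-1},{"slide":[0,0,0],"rot":[0,0,0],"jaw":-1},{"slide":[0,0,0],"rot":[0,0,0],"jaw":-1},{"slide":[0,0,0],"rot":[0,0,0],"jaw":-1}]'
python3 -m crank '[{"slide":[0,0,0],"rot":[0,0,0],"jaw":-1},{"slide":[0,0,0],"rot":[0,0,0],"jaw":-1},{"slide":[0,0,0],"rot":[0,0,0],"jaw":-1},{"slide":[0,0,0],"rot":[0,0,0],"jaw":-1},{"slide":[0,0.452,0.03],"rot":[1,0,0],"jaw":-1},{"slide":[0,0.452,0.03],"rot":[1,0,0],"jaw":-1},{"slide":[0,0.452,0.03],"rot":[1,0,0],"jaw":-1},{"slide":[0,0.452,0.03],"rot":[1,0,0],"jaw":-1}]'
python3 st.py
```

```text
time_s: 18.25
tool_pos: [0.5449, 0.1182, 0.4191]
eef_rot: [0.63, 0.321, 0.63, -0.321]
ft_force: [-0.1, -0.2, -1.4]
grip_width: 0.0265
time_s: 19.05
tool_pos: [0.5788, 0.1307, 0.4191]
eef_rot: [0.516, 0.483, 0.516, -0.484]
ft_force: [1.1, -2.5, -0.2]
grip_width: 0.0159
q [ 0.025 -0.04 ] M [-0.41 -0.15  0.24] yaw 3.7 Ftool [0.2 1.  2.6] r 0.0648 ang 93.7
```

```bash

python3 -m crank '[{"slide":[0,0.452,0.03],"rot":[1,0,0],"jaw":-1},{"slide":[0,0.452,0.03],"rot":[1,0,0],"jaw":-1},{"slide":[0,0.452,0.03],"rot":[1,0,0],"jaw":-1},{"slide":[0,0.452,0.03],"rot":[1,0,0],"jaw":-1},{"slide":[0,0.452,0.03],"rot":[1,0,0],"jaw":-1},{"slide":[0,0.452,0.03],"rot":[1,0,0],"jaw":-1},{"slide":[0,0.452,0.03],"rot":[1,0,0],"jaw":-1},{"slide":[0,0,0],"rot":[0,0,0],"jaw":-1}]'
python3 st.py
python3 -c "
from h import *
s=snapshot('scene');w=cloud(s);f=s['frame']
for u in (232,265):
  for v in range(215,248): print(u,v,w[v,u].round(3),f[v,u])
cv2.imwrite('pics/c.png',cv2.resize(f[200:270,200:300,::-1],None,fx=8,fy=8,interpolation=0))"
```

```text
time_s: 19.85
tool_pos: [0.635, 0.1053, 0.4192]
eef_rot: [0.229, 0.67, 0.229, -0.668]
ft_force: [5.4, 1.3, 1.1]
grip_width: 0.0156
q [-0.017  0.894] M [ 0.17 -0.45  0.02] yaw -52.2 Ftool [-1.1  2.3 -5. ] r 0.0652 ang 37.1
232 215 [0.633 0.068 0.197] [98 95 91]
232 216 [0.633 0.068 0.194] [98 95 91]
232 217 [0.634 0.071 0.193] [101  99  95]
232 218 [0.636 0.074 0.192] [107 105 100]
232 219 [0.637 0.075 0.189] [103 101  97]
232 220 [0.636 0.073 0.184] [104 102  97]
232 221 [0.637 0.074 0.182] [105 102  97]
232 222 [0.636 0.072 0.177] [100  98  94]
232 223 [0.637 0.075 0.175] [99 98 93]
232 224 [0.637 0.074 0.171] [101  99  95]
232 225 [0.629 0.059 0.153] [117 113 106]
232 226 [0.628 0.059 0.148] [121 116 109]
232 227 [0.629 0.06  0.146] [121 117 110]
232 228 [0.63  0.061 0.144] [121 116 110]
232 229 [0.63  0.061 0.14 ] [119 115 108]
232 230 [0.633 0.065 0.14 ] [56 53 50]
232 231 [0.632 0.064 0.136] [51 48 44]
232 232 [0.635 0.068 0.136] [56 52 47]
232 233 [0.636 0.07  0.134] [101  85  58]
232 234 [0.64  0.077 0.137] [124 102  64]
232 235 [0.637 0.072 0.129] [126 105  68]
232 236 [0.636
[... 1160 characters left out ...]
5 0.103 0.122] [217 215 204]
265 232 [0.547 0.105 0.122] [159 157 147]
265 233 [0.545 0.103 0.115] [149 148 139]
265 234 [0.543 0.101 0.109] [149 147 137]
265 235 [0.544 0.102 0.106] [148 145 136]
265 236 [0.547 0.106 0.107] [148 146 137]
265 237 [0.546 0.105 0.101] [147 145 136]
265 238 [0.545 0.103 0.096] [146 144 134]
265 239 [0.545 0.104 0.093] [148 146 136]
265 240 [0.547 0.107 0.092] [146 144 135]
265 241 [0.545 0.104 0.084] [146 144 135]
265 242 [0.545 0.104 0.08 ] [147 145 136]
265 243 [0.544 0.103 0.075] [148 146 136]
265 244 [0.545 0.104 0.072] [147 145 135]
265 245 [0.536 0.091 0.054] [119 115 109]
265 246 [0.536 0.092 0.05 ] [120 116 109]
265 247 [0.535 0.091 0.045] [120 116 110]
```

View pics/c.png

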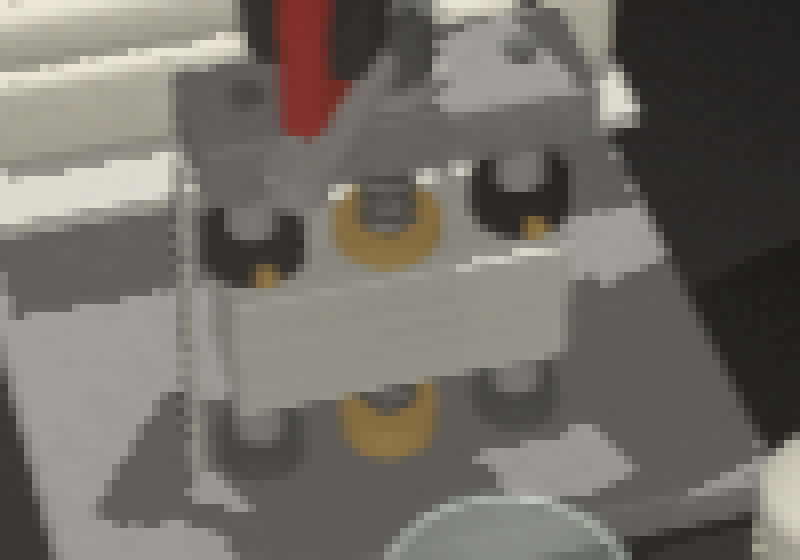

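The crop shows the carriage top (edge at y≈265) close under the black collars at (255,245) and (520,195), so the gap is at most a few mm. I go on in small steps with a force check between them.

```bash

cat > ck.py <<'E'
import st,sys,numpy as np
sys.exit(int(np.linalg.norm(st.o['ft_force'])>15))
E
python3 -m crank '[{"slide":[0,0.113,0.005],"rot":[0.25,0,0],"jaw":-1},{"slide":[0,0.113,0.005],"rot":[0.25,0,0],"jaw":-1},{"slide":[0,0.113,0.005],"rot":[0.25,0,0],"jaw":-1},{"slide":[0,0.113,0.005],"rot":[0.25,0,0],"jaw":-1},{"slide":[0,0.113,0.005],"rot":[0.25,0,0],"jaw":-1},{"slide":[0,0,0],"rot":[0,0,0],"jaw":-1},{"slide":[0,0,0],"rot":[0,0,0],"jaw":-1},{"slide":[0,0,0],"rot":[0,0,0],"jaw":-1}]' >/dev/null && python3 ck.py && python3 -m crank '[{"slide":[0,0.113,0.005],"rot":[0.25,0,0],"jaw":-1},{"slide":[0,0.113,0.005],"rot":[0.25,0,0],"jaw":-1},{"slide":[0,0.113,0.005],"rot":[0.25,0,0],"jaw":-1},{"slide":[0,0.113,0.005],"rot":[0.25,0,0],"jaw":-1},{"slide":[0,0.113,0.005],"rot":[0.25,0,0],"jaw":-1},{"slide":[0,0,0],"rot":[0,0,0],"jaw":-1},{"slide":[0,0,0],"rot":[0,0,0],"jaw":-1},{"slide":[0,0,0],"rot":[0,0,0],"jaw":-1}]' >/dev/null && python3 ck.py
```

```text
q [-0.031  1.05 ] M [ 0.07 -1.06  0.25] yaw -61.9 Ftool [ 1.2  5.5 -8. ] r 0.0652 ang 27.7
q [-0.048  1.208] M [ 0.08 -1.42  0.21] yaw -71.9 Ftool [  1.3   5.2 -12.8] r 0.0651 ang 17.6
```

```bash

python3 -m crank '[{"slide":[0,0.113,-0.01],"rot":[0.25,0,0],"jaw":-1},{"slide":[0,0.113,-0.01],"rot":[0.25,0,0],"jaw":-1},{"slide":[0,0.113,0],"rot":[0.25,0,0],"jaw":-1},{"slide":[0,0.113,0],"rot":[0.25,0,0],"jaw":-1},{"slide":[0,0.113,0],"rot":[0.25,0,0],"jaw":-1},{"slide":[0,0,0],"rot":[0,0,0],"jaw":-1},{"slide":[0,0,0],"rot":[0,0,0],"jaw":-1},{"slide":[0,0,0],"rot":[0,0,0],"jaw":-1}]' >/dev/null && python3 ck.py && python3 -m crank '[{"slide":[0,0.113,0],"rot":[0.25,0,0],"jaw":-1},{"slide":[0,0.113,0],"rot":[0.25,0,0],"jaw":-1},{"slide":[0,0.113,0],"rot":[0.25,0,0],"jaw":-1},{"slide":[0,0.113,0],"rot":[0.25,0,0],"jaw":-1},{"slide":[0,0.113,0],"rot":[0.25,0,0],"jaw":-1},{"slide":[0,0,0],"rot":[0,0,0],"jaw":-1},{"slide":[0,0,0],"rot":[0,0,0],"jaw":-1},{"slide":[0,0,0],"rot":[0,0,0],"jaw":-1}]' >/dev/null && python3 ck.py && python3 -m crank '[{"slide":[0,0.113,0],"rot":[0.25,0,0],"jaw":-1},{"slide":[0,0.113,0],"rot":[0.25,0,0],"jaw":-1},{"slide":[0,0.113,0],"rot":[0.25,0,0],"jaw":-1},{"slide":[0,0.113,0],"rot":[0.25,0,0],"jaw":-1},{"slide":[0,0.113,0],"rot":[0.25,0,0],"jaw":-1},{"slide":[0,0,0],"rot":[0,0,0],"jaw":-1},{"slide":[0,0,0],"rot":[0,0,0],"jaw":-1},{"slide":[0,0,0],"rot":[0,0,0],"jaw":-1}]' >/dev/null && python3 ck.py
```

```text
q [-0.057  1.365] M [4.02 0.79 0.6 ] yaw -81.5 Ftool [ -0.8 -30.4   2.2] r 0.065 ang 12.6
```

The crank stopped hard at about 382° of turn, with 30 N tangential against 2–5 N while running. I open the jaws and check.

```bash

python3 -m crank '[{"slide":[0,0,0],"rot":[0,0,0],"jaw":1},{"slide":[0,0,0],"rot":[0,0,0],"jaw":1},{"slide":[0,0,0],"rot":[0,0,0],"jaw":1},{"slide":[0,0,0],"rot":[0,0,0],"jaw":1},{"slide":[0,0,0],"rot":[0,0,0],"jaw":1},{"slide":[0,0,0],"rot":[0,0,0],"jaw":1},{"slide":[0,0,0],"rot":[0,0,0],"jaw":1},{"slide":[0,0,0],"rot":[0,0,0],"jaw":1}]'
python3 st.py
python3 -c "
from h import *
for n in ('scene','top'):
    s=snapshot(n)
    print([(t,round(d['p'],2),d['centre']) for t in ('grip_centre','block_mouth','ring_centre','flask','platform') for d in tip_of(s,t)[:3]])
    r=red(s);print(len(r),r.mean(0) if len(r) else 0)
    if n=='scene': cv2.imwrite('pics/d.png',cv2.resize(s['frame'][140:270,150:310,::-1],None,fx=5,fy=4.6))"
```

```text
time_s: 23.1
tool_pos: [0.6474, 0.075, 0.4191]
eef_rot: [0.049, 0.705, 0.049, -0.705]
ft_force: [-0.8, 0.4, -0.2]
grip_width: 0.0793
q [-0.064  1.367] M [-0.01 -0.02 -0.03] yaw -82.0 Ftool [ 0.2 -0.6  0.7] r 0.0651 ang 7.9
[('grip_centre', 0.64, [0.6483, 0.0829, 0.2646]), ('block_mouth', 0.79, [0.5795, -0.1391, 0.2218]), ('flask', 0.94, [0.6403, -0.4393, 0.0505]), ('flask', 0.86, [0.2298, -0.3363, 0.0548]), ('flask', 0.61, [0.5802, -0.1375, 0.2568]), ('platform', 0.96, [0.579, 0.0662, 0.023])]
165 [0.65076137 0.09148145 0.26213764]
[('block_mouth', 0.88, [0.5715, -0.1426, 0.2213]), ('ring_centre', 0.63, [0.5774, -0.1426, 0.2264]), ('flask', 0.93, [0.4401, -0.461, 0.0541]), ('flask', 0.87, [0.5772, -0.1429, 0.2649]), ('flask', 0.84, [0.251, -0.4916, 0.054]), ('platform', 0.88, [0.5839, 0.0681, 0.0216])]
0 0
```

View pics/d.png

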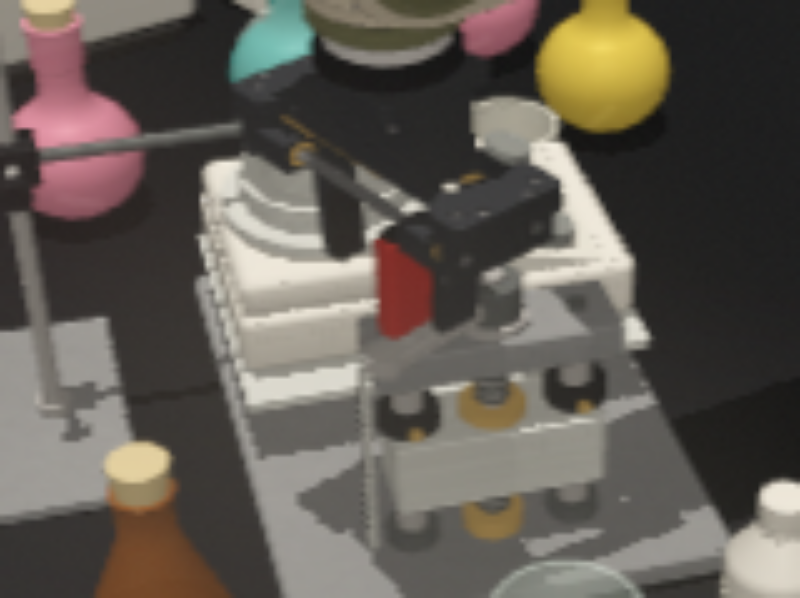

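The crop shows the jaws open around the red grip (405,285) and the carriage right under both collars (408,415) and (575,385). Now retreat upward.

```bash

python3 -m crank '[{"slide":[0,0,0],"rot":[0,0,0],"jaw":1},{"slide":[-0.5,0,0],"rot":[0,0,0],"jaw":1},{"slide":[-1,0,0],"rot":[0,0,0],"jaw":1},{"slide":[-1,0,0],"rot":[0,0,0],"jaw":1},{"slide":[-1,0,0],"rot":[0,0,0],"jaw":1},{"slide":[-1,0,0],"rot":[0,0,0],"jaw":1},{"slide":[-1,0,0],"rot":[0,0,0],"jaw":1},{"slide":[-1,0,0],"rot":[0,0,0],"jaw":1}]'
python3 -c "
from h import *
for n in ('scene','top'):
    s=snapshot(n)
    print([(t,round(d['p'],2),d['centre']) for t in ('grip_centre','block_mouth','ring_centre','flask','platform') for d in tip_of(s,t)[:3]])
    w=cloud(s);m=np.hypot(w[...,0]-.578,w[...,1]+.142)<.02;print('stopper top',np.nanpercentile(w[...,2][m],98))
    if n=='scene': cv2.imwrite('pics/e.png',cv2.resize(s['frame'][100:250,130:330,::-1],None,fx=4,fy=4))"
```

```text
time_s: 24.5
tool_pos: [0.647, 0.0752, 0.5509]
eef_rot: [0.05, 0.706, 0.049, -0.705]
ft_force: [0.2, -0.9, 0.2]
grip_width: 0.0876
[('grip_centre', 0.88, [0.6506, 0.0874, 0.266]), ('ring_centre', 0.83, [0.5758, -0.1424, 0.2289]), ('ring_centre', 0.51, [0.7772, 0.1961, 0.0001]), ('flask', 0.79, [0.5779, -0.1434, 0.2571]), ('flask', 0.68, [0.2287, -0.3344, 0.0532]), ('flask', 0.66, [0.6361, -0.4393, 0.0509]), ('platform', 0.63, [0.5814, 0.0658, 0.0227])]
stopper top 0.35232797593515164
[('block_mouth', 0.91, [0.5714, -0.1399, 0.2215]), ('ring_centre', 0.66, [0.5777, -0.1423, 0.226]), ('flask', 0.9, [0.4411, -0.4621, 0.053]), ('flask', 0.8, [0.6397, -0.4358, 0.0538]), ('flask', 0.73, [0.5762, -0.1441, 0.267]), ('platform', 0.72, [0.5824, 0.069, 0.0249])]
stopper top 0.4067070711611679
```

View pics/e.png

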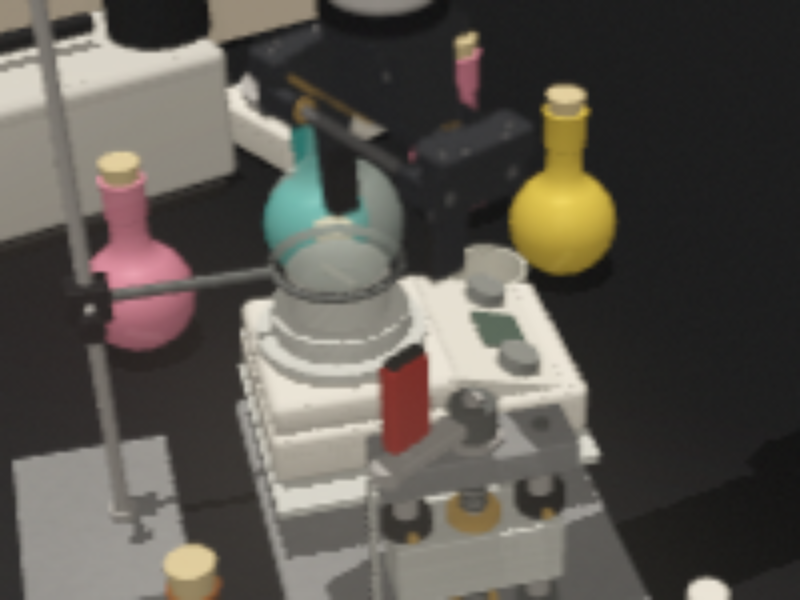

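The crop shows the gripper clear above the grip (405,400), the carriage against the collars (405,520) and (540,495), and the flask upright on the block above the ring. I hand the job in.

```bash
python3 -c "
from station import *
print(job_done())"
```

```text
the job is handed in; nothing more can be done
None
```

I wound the crank about 382° clockwise, regrasping once, until it stopped hard against the collars. I then opened the jaws, drew the gripper straight up clear of the crank, and handed the job in at about 24.5 s.

**Last checks:**
- **Stop:** the crank was stopped under about 30 N at the grip, against a few N while turning. In the picture the carriage sits against both collars.
- **Block:** the mouth reads 0.2215 m from the top camera, up from about 0.21 m.
- **Flask:** the stopper top reads 0.407 m, which puts the flask centre at about 0.264 m. Resting in the ring it would be at 0.255 m, so it has been lifted about 6–9 mm and stands upright on the block.
- **Bystanders:** those in view were where they had been. I did not measure their positions again.

**Checks that disagreed:**
- The side-view network put the flask centre at 0.257 m, against 0.267 m from the top-view network and 0.264 m from the stopper height.
- The network's last crank angle was about 17°. The tool read about 13° when the crank stopped, which is within the network's error plus the give in the fingers. I did not push the crank a second time to check.

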